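# Unpile the nurse's things and put each back in its place on the rack

### The arm

A 6-joint arm with a two-finger parallel gripper is mounted at the origin on the work surface. World frame = base frame: x ahead of the robot, y to its left, z up, the work surface at z = 0. Lengths are in m, angles in rad, forces in N, time in s.
With the tool pointing down it reaches from about 0.35 to 0.975 m from the base axis. Payload 4.9 kg.
Tool frame: the origin (TCP) lies on the centre line of the jaws, within the pads' length; the fingertips stand manip.tip_reach ahead of it and the grasp point (between the pads) is the TCP (manip.tip_reach is the distance from the TCP to the fingertips, in m); z points along the fingers, y is the line along which they close (so a half turn about z gives the same grasp; the last joint's range is limited). The gripper opens to 85 mm and grips with 20 to 120 N. Pads are 22 mm wide; open, the fingers measure 114 mm over their backs; the gripper's body (76 mm by 85 mm) begins 54 mm behind the grasp point. The pads swing forward as they close: fully open they stand 13 mm farther back than shut.
Start: joints at [1.092, 0.053, 1.613, -0, 1.476, -0.119], TCP at [0.22, 0.585, 0.23] pointing down, gripper open.
Joint ranges: [-3.01, 3.01], [-1.01, 2.22], [0.06, 2.58], [-1.02, 4.17], [0.09, 2.62], [-3.14, 3.14]. Speed limits (rad/s): [2.57, 2.57, 3.14, 3.14, 3.14, 3.14].

### API

Orientations are given as a unit quaternion [w, x, y, z].
In Python, from plant import manip gives the robot as it stands. The module is installed in compiled form; this text tells all that it offers.
- The arm moves only by the tool move_arm, never from a script. Its argument "rows" is a list of rows, each a list of 7 numbers: the shift along the tool's x, y, z in cm, then the turn, a rotation vector about the tool's x, y, z in degrees, then the opening, from -1 (shut) to 1 (fully open). In form: [[tx, ty, tz, ax, ay, az, jaw], ...]. A call has 1 to 20 rows; each row shifts and turns the commanded pose from where the row before left it, along the tool's axes as they then stand; what a row does not reach is not made up. A row lasts 1/12 s, in which the tool goes at most 41.7 mm and 7.16 degrees, less where a joint would pass 70% of its speed; a pose out of reach is approached as far as the arm can. A call is refused whole if a number of a shift passes 4.17 or a number of a turn 7.16, either way. A call with a gripper value outside its range is refused whole. The fingers move at their own pace and stop on an object; the grip force is fixed at half the most. Time passes only in rows, so rows that do not move let the fingers close. It gives the time, the measured TCP pose, the force, the opening and the grip force at its end, in the units of the state.
- manip.state(): the state, without advancing time (a new reading comes with each control period).
- manip.grab_frame(name): name is "scene" or "top"; returns a dict with "img" (420x560x3 uint8, blue, green, red), "mtx" (3x3 intrinsics, pixels), "k1" (the pictures are not rectified: a ray, as slopes to the right and down, at radius r is drawn at 1 + k1 r^2 times it, then the intrinsics apply), "R" (3x3) and "t" (3): a world point X has camera coordinates R X + t. Camera axes: x right, y down, z forward; pixel columns grow to the right and rows downward; lengths in m; the calibration is good to about 2 mm. A picture is of the moment at which its call begins. There is no depth.
- manip.job_done(): hands the job in; it is judged then, once.
The state is a dict: "time": time; "joint_pos": joint angles; "joint_vel": joint speeds; "joint_efforts": joint torques, N m; "tool_pos": TCP position; "tool_rot": TCP orientation; "contact_force": force on the tool from outside, world axes, zero at the start; "ft_torque": the same for the moment, N m; "gripper_width": opening from 0.0 (shut) to 1.0 (fully open); "grasp_force": force on a finger pad.
Only numpy, scipy, OpenCV 4.12 (cv2) and the standard library are available. Lean on these libraries where they do the work, as an engineer would, in place of code of your own. Each camera call takes 0.05 s, during which the arm holds its last target. There are 200 camera calls.

### The job

Someone left a pile on the bench: take it apart and set each thing upright in its own place on the low tier of the rack. The amber pill jar goes in the empty well of the green jar caddy, the kidney dish flat on the blue-lined tray, the carton of probe covers flat in the dispenser's refill bay, and the steel instrument tin flat in the wire basket, the long things lying lengthwise in their places. Set everything down rather than drop it, never tip the glass jar over, and leave the ear thermometer and the green jar where they are.

Things in the scene. Friction and masses are not known exactly. Their poses are not given: they have to be found in the camera images.
- jar: Amber glass pill jar, paper label, white cap, upright on top of the pile: stands on the dish's floor near its waist. Round, body 44 mm diameter up to 56 mm height, cap 41 mm diameter from 64 to 80 mm (its top), 0.13 kg. Origin: centre of its underside, z up. In the dish its lowest 27 mm are below the dish's rim: grip the body above that.
- dish: Stainless kidney dish lying crosswise on the carton. 165 mm (its x) by 75 mm (y), 30 mm high, walls and floor 3 mm, 0.13 kg. Origin: underside, centre of the outline's bounding rectangle; z up. It bends: the convex long side faces +y. Grip it across the waist (x = 0), closing along y: 62 mm wide outside there, the waist's middle 6.4 mm from the origin towards +y.
- carton: White carton of probe covers with a blue band and panel, 130 mm (its x) by 56 mm (y) by 48 mm high, stiff, 0.16 kg, lying flat on the tin, under the dish. Origin: centre of its underside, z up. Its long axis lies within 0.1 rad of the tin's; the dish lies across both.
- tin: Stainless instrument tin with a flat lid fixed shut, 170 mm (its x) by 60 mm (y) by 42 mm high, 0.42 kg, the bottom of the pile, on the bench (z = 0), its long axis roughly crosswise to the robot's x. Origin: centre of its underside, z up. The bench also carries a steel cup of bamboo spatulas, 156 mm high, over 20 cm from the pile's middle.
- caddy: Green plastic jar caddy, block 150 x 78 mm, 16 mm high, with two round wells along its x, 60 mm diameter, 10 mm deep, 75 mm apart. Fixed on the rack's low tier. Origin: underside, below the centre of the EMPTY well, the one nearer the robot; the well's floor is 6 mm above the origin. The far well (+75 mm in x, away from the robot) holds the green jar.
- tray: White enamel dressing tray with blue rim and liner, inside 193 mm (its x) by 103 mm (y), rim 13 mm high. Fixed on the low tier. Origin: centre of its underside; floor 4 mm above that. The low tier is a deck 40 mm above the bench; the four places stand on it side by side about 145 mm apart, in any order, x axes pointing away from the robot; its front edge is 105 mm before their middles.
- dispenser: White plastic probe cover dispenser. Its open refill bay with grey floor is 158 mm (its x) by 84 mm (y) inside, walls 14 mm high; at the bay's far (+x) end, x = 83 to 129 mm, a white housing with a blue spring flap stands 67 mm high. Fixed on the low tier. Origin: underside, centre of the bay; the bay's floor is 4 mm above that.
- basket: Steel wire autoclave basket with fold-down end loops, inside 198 mm (its x) by 88 mm (y), walls 18 mm high over its underside. Fixed on the low tier. Origin: centre of its underside; its floor is 6 mm above that.
- thermometer: White ear thermometer with a clear probe cone pointing up, lying in a grey cradle on the bench, over 20 cm from the pile's middle; 134 mm long, 50 mm wide, its tip 71 mm above the bench. Origin: underside, near its middle. Leave it where it is.
- spare_jar: Green glass jar with black cap, same size as the amber jar (44 mm diameter, 80 mm high), standing in the far well of the caddy. Origin: centre of its underside. Leave it where it is.

How it is judged:
By the outcome, as a careful person would: the job done as asked, in the order asked, and still so for the second after the job is handed in, with the robot touching nothing.
It also fails if it takes over 112 s, if anything falls off the work surface, if the arm or the gripper's body presses on something with over 40 N, if the wrist force passes 120 N, or if a joint passes its speed limit or range.

## Working session

There is one attempt and no reset: what is moved stays moved. The work goes in short steps, Python scripts to look and compute and a tool call to move; the robot and the scene stay as the last step left them, time stands still between calls to the robot, and variables do not carry over. Pictures are saved under pics/ and viewed, at most 14 in all, crops included, and the job is handed in when it is done.

Besides the shell and the picture viewer there is one more tool, called after "Request:" as name(argument=value, ...), one argument or row to a line, values as JSON. move_arm: Moves the arm, as the interface text tells. Its arguments: {"type":"object","properties":{"rows":{"type":"array","items":{"type":"array","items":{"type":"number"}}}},"required":["rows"]}

```bash
mkdir -p pics; python3 - <<'E'
from plant import manip
import cv2,json
print(manip.state(), manip.tip_reach)
for n in("scene","top"):
    f=manip.grab_frame(n); cv2.imwrite(f"pics/{n}0.png",f["img"])
    print(n,f["mtx"],f["k1"],f["R"],f["t"])
E
```

```text
{'time': 0.0, 'joint_pos': array([ 1.09196840e+00,  5.33423421e-02,  1.61434228e+00, -1.94540962e-05,
        1.47598820e+00, -1.18950447e-01]), 'joint_vel': array([-0.00080989,  0.00071621, -0.00029031, -0.00040805, -0.00254858,
       -0.00036249]), 'joint_efforts': array([-5.83897563e-04, -3.93652046e+01, -3.70188046e+01, -1.49750817e-04,
        6.78429191e-03,  4.29230710e-06]), 'tool_pos': array([0.21977694, 0.58439653, 0.22894318]), 'tool_rot': array([-2.97007633e-04,  1.78968292e-01,  9.83854292e-01, -9.96818324e-04]), 'contact_force': array([-0.9234046 ,  0.07754275, -0.08354265]), 'ft_torque': array([0.01421324, 0.00128661, 0.00548876]), 'grasp_force': 0.0, 'gripper_width': 1.0010517715953577} 0.019
scene [[503.11872279   0.         280.69106561]
 [  0.         503.11872279 207.01906582]
 [  0.           0.           1.        ]] 0.01517166253822802 [[ 0.81358352  0.58140806 -0.00682024]
 [ 0.49031158 -0.69231963 -0.5294224 ]
 [-0.31253224  0.4273853  -0.84833095]] [-0.4679722  -0.21328839  1.38603986]
top [[382.1761231    0.         284.61209682]
 [  0.         382.1761231  209.25241959]
 [  0.           0.           1.        ]] -0.004445693858530993 [[ 0.02963298 -0.99954597  0.00545262]
 [-0.99170953 -0.03008216 -0.12492905]
 [ 0.12503635 -0.00170539 -0.9921507 ]] [-0.00690897  0.53798448  0.85144512]
```

View pics/scene0.png

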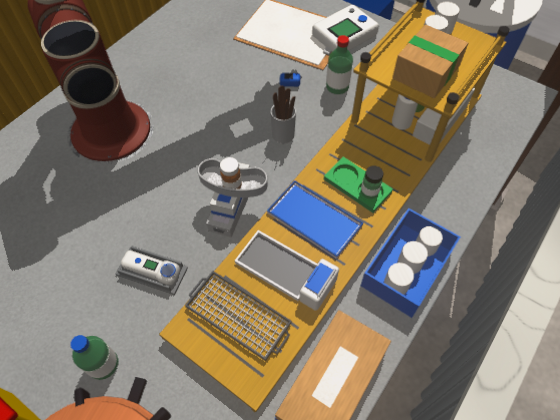

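View pics/top0.png

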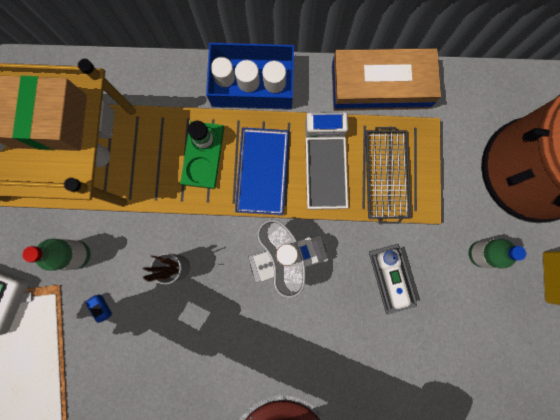

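The scene view shows the pile at about (230,190): jar on dish on carton on tin. The top view shows the pile at (287,258). In it the places run left to right: caddy (202,155), tray (263,172), dispenser (327,165) and basket (388,172). The thermometer is at (393,278) and the cup at (165,268). Next I'll zoom in.

```bash
cat > h.py <<'E'
import cv2,numpy as np
from plant import manip
def grab(n): return manip.grab_frame(n)
def und(f,uv):
    K=f["mtx"]; d=np.array([f["k1"],0,0,0,0.])
    return cv2.undistortPoints(np.array(uv,float).reshape(-1,1,2),K,d).reshape(-1,2)
def w(f,uv,z):
    "pixels -> world at height z"
    xy=und(f,uv); r=np.c_[xy,np.ones(len(xy))]@f["R"]; c=-f["R"].T@f["t"]
    s=(z-c[2])/r[:,2]; return c+s[:,None]*r
def proj(f,X):
    return cv2.projectPoints(np.array(X,float).reshape(-1,1,3),cv2.Rodrigues(f["R"])[0],f["t"],f["mtx"],np.array([f["k1"],0,0,0,0.]))[0].reshape(-1,2)
def box(x,y,yaw,L,W,z):
    c,s=np.cos(yaw),np.sin(yaw)
    return [[x+c*a-s*b,y+s*a+c*b,z] for a,b in((L/2,W/2),(-L/2,W/2),(-L/2,-W/2),(L/2,-W/2))]
def crop(n,r,k,out):
    f=grab(n); x0,y0,x1,y1=r
    cv2.imwrite("pics/"+out,cv2.resize(f["img"][y0:y1,x0:x1],None,fx=k,fy=k,interpolation=cv2.INTER_CUBIC)); return f
E
python3 - <<'E'
from h import *
crop("top",(180,110,440,310),3,"t1.png")
crop("scene",(180,140,290,250),5,"s1.png")
E
```

```text
(no output)
```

View pics/t1.png

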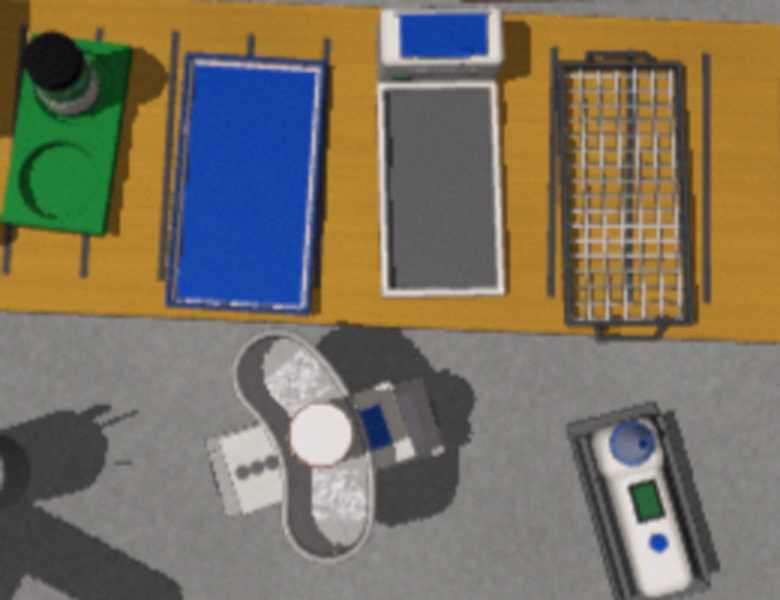

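View pics/s1.png

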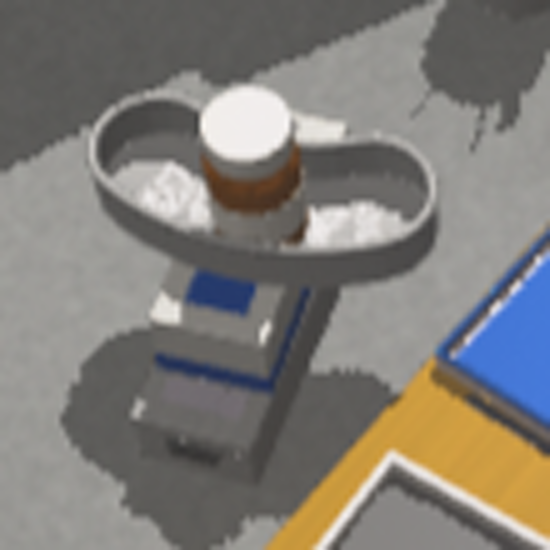

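The top crop shows the jar cap at (321,434) and the dish's concave side facing left (+y). The carton's ends are near (219,476) and (403,419), and the tin's end is near (434,418). The scene crop confirms the stack. I'll fit the poses and overlay them.

```bash
cat > fit.py <<'E'
from h import *
T=grab("top");S=grab("scene")
tc=lambda p:np.array(p,float)/3+[180,110]-0.33
def q(p,z):return w(T,tc(p),z)[:,:2]
print("cams",-T["R"].T@T["t"],-S["R"].T@S["t"])
jar=q([(321,434)],.173)[0]; print("jar",jar, "scene",w(S,[[246/5+180,124/5+140]],.173))
d=q([(235,375),(243,350),(258,337),(275,331),(300,335),(320,350),(340,380),(360,415),(372,450),(374,490),(370,525),(358,548),(340,560),(318,560),(298,548),(287,530),(283,500),(285,475),(283,450),(270,430),(250,410),(238,393)],.12)
r=cv2.minAreaRect((d*1000).astype(np.float32)); print("dish",r)
for n,p,z in(("carton",[(208,437),(230,515),(412,455),(393,383)],.09),("tin",[(425,380),(443,455)],.042),
 ("tray",[(190,60),(325,65),(308,308),(170,303)],.053),("bay",[(379,82),(499,82),(504,294),(382,296)],.058),("basket",[(562,64),(682,64),(692,322),(568,324)],.058),("caddy",[(32,33),(131,45),(103,235),(3,221)],.056)):
    P=q(p,z);print(n,P.mean(0).round(4),P.round(3).tolist(), cv2.minAreaRect((P*1000).astype(np.float32)) if len(P)>2 else np.arctan2(*(P[0]-P[1])[::-1]))
E
python3 fit.py
```

```text
cams [0.42726748 0.01072995 0.91200943] [ 0.91849438 -0.46795399  1.05970918]
jar [0.43328569 0.00292273] scene [[0.43617112 0.0023023  0.173     ]]
dish ((428.1451416015625, 7.8619384765625), (161.6855926513672, 73.66746520996094), 21.836246490478516)
carton [0.4244 0.0089] [[0.429, 0.082], [0.375, 0.065], [0.421, -0.063], [0.472, -0.048]] ((423.4925537109375, 8.180572509765625), (56.99231719970703, 137.4832305908203), 17.92215919494629)
tin [ 0.4494 -0.0834] [[0.477, -0.076], [0.421, -0.091]] 0.2542505780774861
tray [0.6237 0.0627] [[0.719, 0.112], [0.718, 0.007], [0.528, 0.014], [0.529, 0.118]] ((623.652099609375, 62.569095611572266), (104.68036651611328, 193.24014282226562), 87.93546295166016)
bay [ 0.6233 -0.0841] [[0.704, -0.035], [0.707, -0.128], [0.543, -0.133], [0.539, -0.041]] ((623.128173828125, -84.30101013183594), (166.0144805908203, 92.43214416503906), 2.072721004486084)
basket [ 0.6242 -0.225 ] [[0.723, -0.176], [0.726, -0.269], [0.526, -0.274], [0.522, -0.181]] ((623.8859252929688, -224.9428253173828), (202.1909637451172, 93.27093505859375), 1.5376373529434204)
caddy [0.6577 0.2025] [[0.736, 0.234], [0.729, 0.157], [0.579, 0.171], [0.587, 0.247]] ((657.3811645507812, 202.68276977539062), (77.4103012084961, 150.4939422607422), 84.75505828857422)
```

```bash
cat > ov.py <<'E'
from h import *
D=np.deg2rad
def boxes(img,f,x,y,yaw,L,W,zs,col,k,o):
    for z in zs:
        p=((proj(f,box(x,y,yaw,L,W,z))-o+.5)*k).astype(int)
        cv2.polylines(img,[p.reshape(-1,1,2)],True,col,1,cv2.LINE_AA)
def ov(n,r,k,out,items):
    f=grab(n);x0,y0,x1,y1=r
    im=cv2.resize(f["img"][y0:y1,x0:x1],None,fx=k,fy=k,interpolation=cv2.INTER_CUBIC)
    for it in items: boxes(im,f,*it,k,np.array([x0,y0]))
    return im
E
python3 - <<'E'
from ov import *
I=[(.4235,.0055,D(107),.130,.056,(.09,.042),(0,0,255)),(.428,-.001,D(104.6),.170,.060,(.042,0),(0,255,0)),(.428,.0079,D(21.8),.165,.075,(.12,),(255,255,0)),(.4346,.0026,0,.041,.041,(.173,),(255,0,255))]
a=ov("top",(235,210,335,315),4,"",I);b=ov("scene",(185,145,285,250),4,"",I)
cv2.imwrite("pics/o1.png",np.hstack([a,b]))
E
```

```text
(no output)
```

View pics/o1.png

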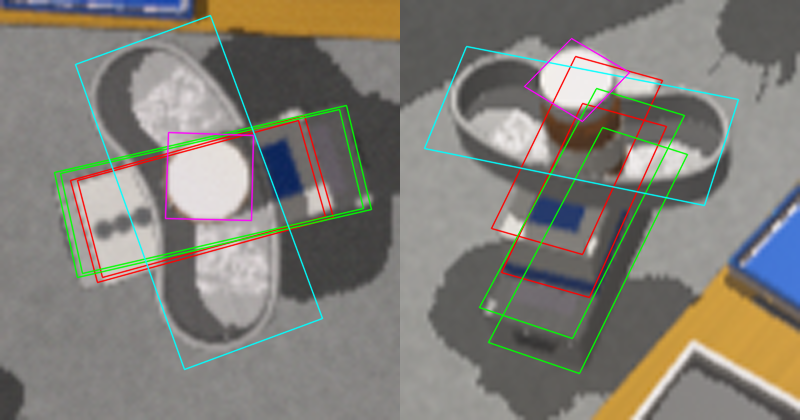

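The overlay fits well, except that the carton sits about 4 mm further to +y. Now moving over the jar: turn the tool to world axes, then go across.

Request:
move_arm(
  rows=[
    [0,0,-1,0,0,-6.9,1],
    [0,0,-1,0,0,-6.9,1],
    [0,0,-1,0,0,-6.8,1],
    [-1.34,-3.64,0,0,0,0,1],
    [-1.34,-3.64,0,0,0,0,1],
    [-1.34,-3.64,0,0,0,0,1],
    [-1.34,-3.64,0,0,0,0,1],
    [-1.34,-3.64,0,0,0,0,1],
    [-1.34,-3.64,0,0,0,0,1],
    [-1.34,-3.64,0,0,0,0,1],
    [-1.34,-3.64,0,0,0,0,1],
    [-1.34,-3.64,0,0,0,0,1],
    [-1.34,-3.64,0,0,0,0,1],
    [-1.34,-3.64,0,0,0,0,1],
    [-1.34,-3.64,0,0,0,0,1],
    [-1.34,-3.64,0,0,0,0,1],
    [-1.34,-3.64,0,0,0,0,1],
    [-1.34,-3.64,0,0,0,0,1],
    [-1.34,-3.64,0,0,0,0,1],
    [0,0,0,0,0,0,1],
  ],
)

```text
time: 2.07
tool_pos: [0.4355, -0.0029, 0.2603]
tool_rot: [0.0, 0.004, 1.0, -0.001]
contact_force: [-0.7, 1.3, 0.0]
gripper_width: 0.998
grasp_force: 0.0
```

Request:
move_arm(
  rows=[
    [0.1,0.5,2,0,0,0,1],
    [0,0,2,0,0,0,1],
    [0,0,2,0,0,0,1],
    [0,0,2,0,0,0,1],
    [0,0,1.5,0,0,0,1],
    [0,0,1,0,0,0,1],
    [0,0,0.7,0,0,0,1],
    [0,0,0.5,0,0,0,1],
    [0,0,0,0,0,0,1],
    [0,0,0,0,0,0,1],
  ],
)

```text
time: 2.9
tool_pos: [0.4337, 0.0075, 0.1438]
tool_rot: [0.0, 0.0, 1.0, -0.0]
contact_force: [-0.3, -0.4, 0.3]
gripper_width: 1.0
grasp_force: 0.0
```

```bash
python3 - <<'E'
from h import *
a=crop("top",(235,200,335,315),4,"a.png");b=crop("scene",(185,120,285,235),4,"b.png")
cv2.imwrite("pics/g1.png",np.hstack([cv2.imread("pics/a.png"),cv2.imread("pics/b.png")]))
E
```

```text
(no output)
```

View pics/g1.png

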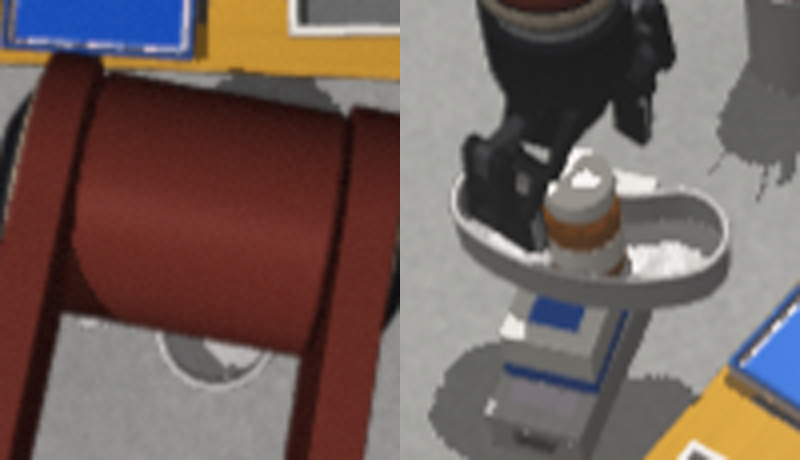

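In the scene half the fingers straddle the jar at (585,205), with the fingertip near (535,245) above the dish rim. I'll shift y by -5 mm, close and lift a little.

Request:
move_arm(
  rows=[
    [0,-0.5,0,0,0,0,1],
    [0,0,0,0,0,0,1],
    [0,0,0,0,0,0,0.4],
    [0,0,0,0,0,0,0.1],
    [0,0,0,0,0,0,-0.1],
    [0,0,0,0,0,0,-0.3],
    [0,0,0,0,0,0,-0.5],
    [0,0,0,0,0,0,-0.5],
    [0,0,0,0,0,0,-0.5],
    [0,0,0,0,0,0,-0.5],
    [0,0,-0.5,0,0,0,-0.5],
    [0,0,-1,0,0,0,-0.5],
    [0,0,-1.5,0,0,0,-0.5],
    [0,0,-2,0,0,0,-0.5],
    [0,0,0,0,0,0,-0.5],
  ],
)

```text
time: 4.25
tool_pos: [0.4353, 0.0021, 0.1975]
tool_rot: [0.003, 0.0, 1.0, -0.001]
contact_force: [0.5, -0.3, -0.7]
gripper_width: 0.471
grasp_force: 60.6
```

```bash
python3 - <<'E'
from h import *
a=crop("scene",(185,80,285,235),4,"g2.png")
E
```

```text
(no output)
```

View pics/g2.png

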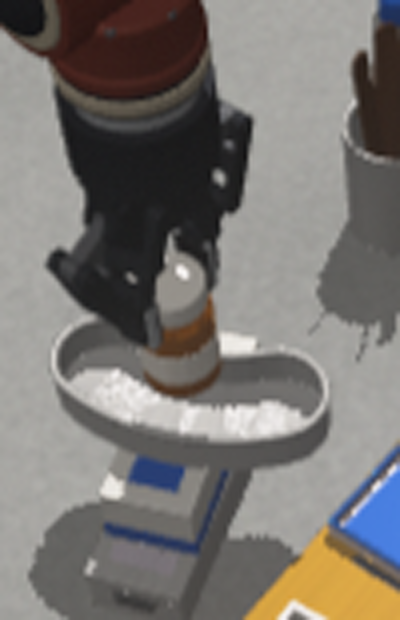

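The jar is up at (185,330) in the crop and the dish has not been disturbed. Checking where the empty well is.

```bash
python3 - <<'E'
from h import *
T=grab("top");S=grab("scene")
print(w(T,np.array([[62,180]])/3+[180,110]-.33,.056), w(T,np.array([[54,60]])/3+[180,110]-.33,.126))
# well / spare cap in scene by green/dark masks
for f in (T,):
    hsv=cv2.cvtColor(f["img"],cv2.COLOR_BGR2HSV); m=cv2.inRange(hsv,(50,120,60),(75,255,255))
    m[:,:175]=0;m[:,230:]=0;m[:110]=0;m[195:]=0
    c=max(cv2.findContours(m,0,1)[0],key=cv2.contourArea); P=w(f,c.reshape(-1,2),.056)[:,:2]
    print(cv2.minAreaRect((P*1000).astype(np.float32)))
print(proj(S,[[.62,.2055,.056],[.65,.203,.056],[.59,.208,.056],[.622,.236,.056],[.618,.175,.056]]))
E
```

```text
[[0.62043475 0.20445955 0.056     ]] [[0.6912474  0.19927371 0.126     ]]
((657.218017578125, 203.19515991210938), (80.31856536865234, 149.76649475097656), 85.25746154785156)
[[344.20172909 173.85873941]
 [354.20113742 180.34374902]
 [334.37239323 167.48279639]
 [351.40123296 166.04616513]
 [336.85792884 181.8283945 ]]
```

Request:
move_arm(
  rows=[
    [-0.8,0.9,-1,0,0,0,-0.5],
    [-1.5,1.7,-1,0,0,0,-0.5],
    [-1.9,2.1,-1,0,0,0,-0.5],
    [-1.9,2.1,-1,0,0,0,-0.5],
    [-1.9,2.1,0,0,0,0,-0.5],
    [-1.9,2.1,0,0,0,0,-0.5],
    [-1.9,2.1,0,0,0,0,-0.5],
    [-1.9,2.1,0,0,0,0,-0.5],
    [-1.9,2.1,0,0,0,0,-0.5],
    [-1.5,1.6,0,0,0,0,-0.5],
    [-0.9,1.0,0,0,0,0,-0.5],
    [-0.5,0.5,0,0,0,0,-0.5],
    [0,0,0,0,0,0,-0.5],
    [0,0,0,0,0,0,-0.5],
    [0,0,0,0,0,0,-0.5],
  ],
)

```text
time: 5.65
tool_pos: [0.6177, 0.2057, 0.2325]
tool_rot: [-0.001, 0.0, 1.0, -0.0]
contact_force: [0.5, 1.1, 0.1]
gripper_width: 0.469
grasp_force: 60.7
```

Request:
move_arm(
  rows=[
    [-0.2,0,1.5,0,0,0,-0.5],
    [0,0,2.5,0,0,0,-0.5],
    [0,0,2.5,0,0,0,-0.5],
    [0,0,2.5,0,0,0,-0.5],
    [0,0,1.5,0,0,0,-0.5],
    [0,0,1,0,0,0,-0.5],
    [0,0,0.7,0,0,0,-0.5],
    [0,0,0.4,0,0,0,-0.5],
    [0,0,0.2,0,0,0,-0.5],
    [0,0,0.2,0,0,0,-0.5],
    [0,0,0,0,0,0,-0.5],
    [0,0,0,0,0,0,-0.5],
  ],
)

```text
time: 6.65
tool_pos: [0.6209, 0.2066, 0.1042]
tool_rot: [0.001, 0.0, 1.0, 0.0]
contact_force: [-0.6, 0.5, -1.1]
gripper_width: 0.464
grasp_force: 60.7
```

```bash
python3 - <<'E'
from h import *
print(manip.state()["tool_pos"])
crop("scene",(290,90,420,220),4,"g3.png")
E
```

```text
[0.62094497 0.20661044 0.10422701]
```

View pics/g3.png

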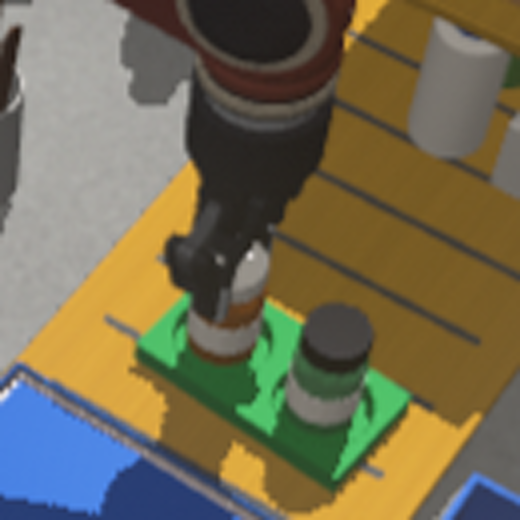

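The jar bottom at (225,350) sits over the well and the green jar is untouched. Lowering gently.

Request:
move_arm(
  rows=[
    [0.1,-0.1,0.2,0,0,0,-0.5],
    [0,0,0.2,0,0,0,-0.5],
    [0,0,0.1,0,0,0,-0.5],
    [0,0,0.1,0,0,0,-0.5],
    [0,0,0,0,0,0,-0.5],
    [0,0,0,0,0,0,-0.5],
  ],
)

```text
time: 7.2
tool_pos: [0.6193, 0.2055, 0.0971]
tool_rot: [-0.0, 0.0, 1.0, -0.0]
contact_force: [0.6, 0.2, -0.8]
gripper_width: 0.471
grasp_force: 60.7
```

Request:
move_arm(
  rows=[
    [0,0,0.1,0,0,0,-0.5],
    [0,0,0.05,0,0,0,-0.5],
    [0,0,0,0,0,0,-0.5],
    [0,0,0,0,0,0,-0.5],
  ],
)

```text
time: 7.53
tool_pos: [0.6198, 0.2055, 0.0968]
tool_rot: [0.001, 0.0, 1.0, 0.0]
contact_force: [-2.3, -1.2, 5.1]
gripper_width: 0.468
grasp_force: 61.1
```

The jar is touching down. Release, rise and return above the pile.

Request:
move_arm(
  rows=[
    [0,0,0,0,0,0,0.1],
    [0,0,0,0,0,0,0.3],
    [0,0,0,0,0,0,0.7],
    [0,0,0,0,0,0,1],
    [0,0,0,0,0,0,1],
    [0,0,0,0,0,0,1],
    [0,0,-1,0,0,0,1],
    [0,0,-2,0,0,0,1],
    [0,0,-2.5,0,0,0,1],
    [0,0,-2.5,0,0,0,1],
    [0,0,-2.5,0,0,0,1],
    [0,0,-2.5,0,0,0,1],
    [2.0,-2.2,-1.3,0,0,0,1],
    [2.8,-3.0,0,0,0,0,1],
    [2.8,-3.0,0,0,0,0,1],
    [2.8,-3.0,0,0,0,0,1],
    [2.8,-3.0,0,0,0,0,1],
    [2.8,-3.0,0,0,0,0,1],
    [2.0,-2.2,0,0,0,0,1],
    [1.0,-1.0,0,0,0,0,1],
  ],
)

```text
time: 9.2
tool_pos: [0.4274, -0.0003, 0.2395]
tool_rot: [0.001, 0.001, 1.0, -0.001]
contact_force: [0.2, 0.5, 1.2]
gripper_width: 0.998
grasp_force: 0.0
```

Request:
move_arm(
  rows=[
    [0,0,0,0,0,-5.45,1],
    [0,0,0,0,0,-5.45,1],
    [0,0,0,0,0,-5.45,1],
    [0,0,0,0,0,-5.45,1],
    [0,0,1,0,0,0,1],
    [0,0,2,0,0,0,1],
    [0,0,2,0,0,0,1],
    [0,0,1,0,0,0,1],
    [0,0,0,0,0,0,1],
    [0,0,0,0,0,0,1],
  ],
)

```text
time: 10.03
tool_pos: [0.429, 0.0016, 0.1784]
tool_rot: [-0.0, -0.188, 0.982, 0.0]
contact_force: [0.0, -0.0, 0.0]
gripper_width: 1.0
grasp_force: 0.0
```

```bash
python3 - <<'E'
from h import *
s=manip.state();print(s["tool_pos"],s["tool_rot"])
crop("scene",(185,100,385,235),4,"g4.png")
E
```

```text
[0.42899159 0.00159395 0.1783985 ] [-4.89259141e-04 -1.88488868e-01  9.82075187e-01  1.82896972e-04]
```

View pics/g4.png

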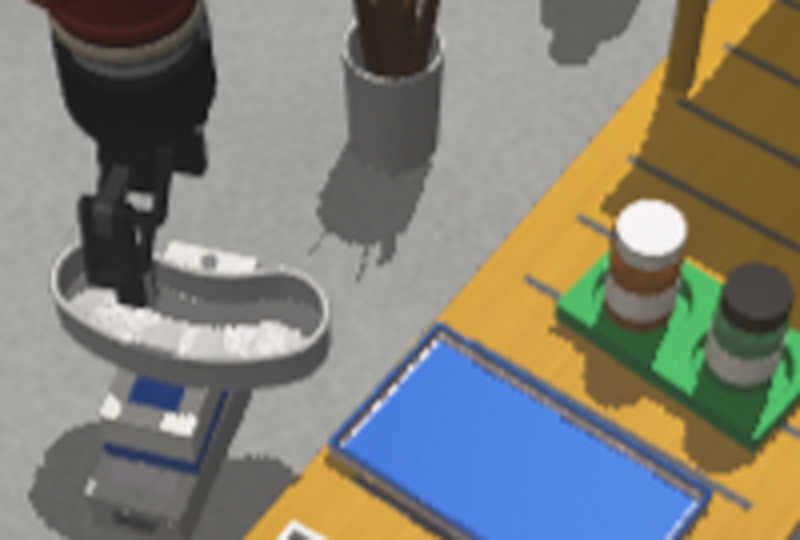

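The jar stands upright in its well at (645,265) and the dish is unmoved. Descending over the waist and gripping.

Request:
move_arm(
  rows=[
    [-0.1,0,1.5,0,0,0,1],
    [0,0,1.5,0,0,0,1],
    [0,0,1.3,0,0,0,1],
    [0,0,1,0,0,0,1],
    [0,0,0.7,0,0,0,1],
    [0,0,0.4,0,0,0,1],
    [0,0,0,0,0,0,1],
    [0,0,0,0,0,0,0.8],
    [0,0,0,0,0,0,0.6],
    [0,0,0,0,0,0,0.4],
    [0,0,0,0,0,0,0.2],
    [0,0,0,0,0,0,0],
    [0,0,0,0,0,0,0],
    [0,0,0,0,0,0,0],
    [0,0,0,0,0,0,0],
  ],
)

```text
time: 11.33
tool_pos: [0.4319, 0.0007, 0.1168]
tool_rot: [0.002, -0.189, 0.982, -0.002]
contact_force: [-0.1, -2.3, 5.5]
gripper_width: 0.501
grasp_force: 2.9
```

```bash
python3 - <<'E'
from h import *
a=crop("top",(235,200,335,315),4,"a.png");b=crop("scene",(185,120,285,235),4,"b.png")
cv2.imwrite("pics/g5.png",np.hstack([cv2.imread("pics/a.png"),cv2.imread("pics/b.png")]))
E
```

```text
(no output)
```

View pics/g5.png

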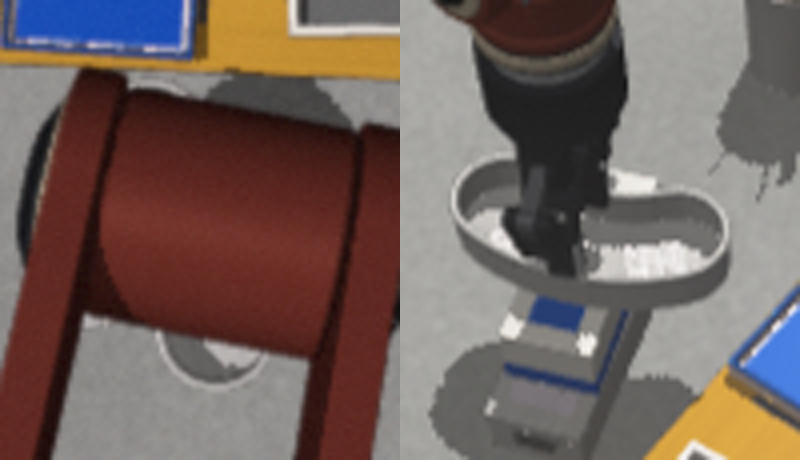

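Now the near finger is inside the dish, with its tip at about (565,275) in the scene half, so it passed over the rim while closing. I'll work out the true height of the open fingertips.

```bash
python3 - <<'E'
from h import *
S=grab("scene")
c=np.array([.429,.0016]);d=np.array([.371,-.9285])
for o in(.0425,.057):
  for z in(.15,.165,.172,.18,.19):
    p=proj(S,[[*(c+o*d),z]])[0]; print(o,z,((p-[185,100])*4).round(0))
s=manip.state();print(s["tool_pos"],s["contact_force"],s["gripper_width"])
for z in(.09,.1,.11,.12):
  p=proj(S,[[*(np.array(s["tool_pos"][:2])+.0215*d),z]])[0]; print(z,((p-[185,120])*4+[400,0]).round(0))
E
```

```text
0.0425 0.15 [147. 340.]
0.0425 0.165 [144. 324.]
0.0425 0.172 [143. 317.]
0.0425 0.18 [141. 308.]
0.0425 0.19 [139. 297.]
0.057 0.15 [139. 361.]
0.057 0.165 [136. 346.]
0.057 0.172 [135. 338.]
0.057 0.18 [133. 330.]
0.057 0.19 [131. 319.]
[0.43197642 0.00073173 0.11687492] [ 0.1325581  -3.46003587  5.48572752] 0.49861690261556235
0.09 [572. 293.]
0.1 [570. 283.]
0.11 [569. 273.]
0.12 [567. 264.]
```

Fully open, the tips stand about level with the TCP, so I need to go lower. Backing up to check the dish's pose.

Request:
move_arm(
  rows=[
    [0,0,-0.5,0,0,0,0],
    [0,0,-1,0,0,0,0],
    [0,0,-2,0,0,0,0],
    [0,0,-3,0,0,0,0.5],
    [0,0,-3,0,0,0,1],
    [2,3,0,0,0,0,1],
    [3,3,0,0,0,0,1],
    [3,3,0,0,0,0,1],
    [3,3,0,0,0,0,1],
    [3,3,0,0,0,0,1],
    [0,0,0,0,0,0,1],
    [0,0,0,0,0,0,1],
  ],
)

```text
time: 12.48
tool_pos: [0.2494, 0.0898, 0.2087]
tool_rot: [-0.002, -0.19, 0.982, 0.0]
contact_force: [-0.7, 0.7, 0.4]
gripper_width: 0.998
grasp_force: 0.0
```

```bash
cat > k.py <<'E'
# fit dish rim: waist/bounding rect overlay
from ov import *
I=[(.428,.0079,D(21.8),.165,.075,(.12,),(255,255,0)),(.4304,.002,D(21.8),.002,.062,(.12,),(0,0,255)),(.424,.009,D(107),.130,.056,(.09,.042),(0,255,255))]
a=ov("top",(235,210,335,315),4,"",I);b=ov("scene",(185,145,285,250),4,"",I)
cv2.imwrite("pics/o2.png",np.hstack([a,b]))
E
python3 k.py
```

```text
(no output)
```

View pics/o2.png

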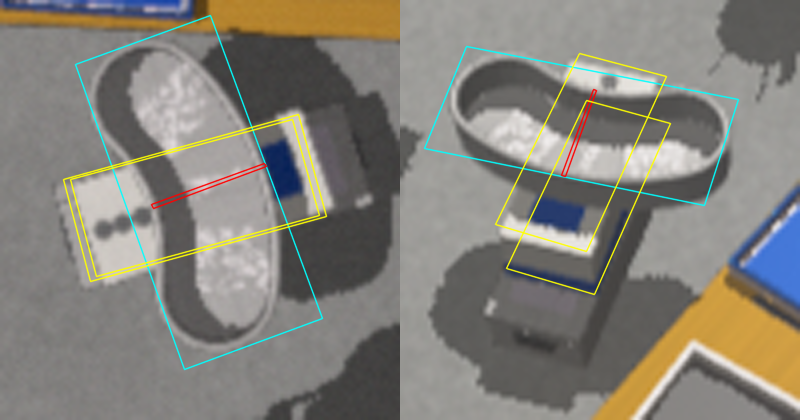

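The dish has not moved, and the red waist line ends on its rim at (152,207) and (266,165). Going back, and lower this time.

Request:
move_arm(
  rows=[
    [-2.7,-2.98,0,0,0,0,1],
    [-2.7,-2.98,0,0,0,0,1],
    [-2.7,-2.98,0,0,0,0,1],
    [-2.7,-2.98,0,0,0,0,1],
    [-2.7,-2.98,0,0,0,0,1],
    [0,0,1,0,0,0,1],
    [0,0,2,0,0,0,1],
    [0,0,2,0,0,0,1],
    [0,0,1.5,0,0,0,1],
    [0,0,1,0,0,0,1],
    [0,0,0,0,0,0,1],
    [0,0,0,0,0,0,1],
  ],
)

```text
time: 13.58
tool_pos: [0.4311, 0.0003, 0.1352]
tool_rot: [-0.001, -0.189, 0.982, -0.0]
contact_force: [1.3, 0.4, 0.5]
gripper_width: 0.998
grasp_force: 0.0
```

Request:
move_arm(
  rows=[
    [0,0.15,0.8,0,0,0,1],
    [0,0,0.8,0,0,0,1],
    [0,0,0.7,0,0,0,1],
    [0,0,0.5,0,0,0,1],
    [0,0,0.3,0,0,0,1],
    [0,0,0,0,0,0,1],
    [0,0,0,0,0,0,0.7],
    [0,0,0,0,0,0,0.5],
    [0,0,0,0,0,0,0.3],
    [0,0,0,0,0,0,0.3],
    [0,0,0,0,0,0,0.3],
    [0,0,0,0,0,0,0.3],
  ],
)

```text
time: 14.58
tool_pos: [0.431, 0.0021, 0.1045]
tool_rot: [-0.0, -0.189, 0.982, -0.0]
contact_force: [0.9, -0.0, 5.0]
gripper_width: 0.71
grasp_force: 65.5
```

The dish is gripped. Lift, turn to the tray's heading and go over it.

Request:
move_arm(
  rows=[
    [0,0,-0.3,0,0,0,0],
    [0,0,-0.7,0,0,0,0],
    [0,0,-1.5,0,0,0,0],
    [0,0,-2,0,0,0,0],
    [0,0,-2,0,0,0,0],
    [0,0,-1,0,0,5.95,0],
    [0,0,0,0,0,5.95,0],
    [0,0,0,0,0,5.95,0],
    [0,0,0,0,0,5.95,0],
    [-1.2,0.3,0,0,0,0,0],
    [-2.2,0.7,0,0,0,0,0],
    [-2.8,0.8,0,0,0,0,0],
    [-3,0.9,0,0,0,0,0],
    [-3,0.9,0,0,0,0,0],
    [-3,0.9,0,0,0,0,0],
    [-2.5,0.6,0,0,0,0,0],
    [-1.5,0.4,0,0,0,0,0],
    [0,0,0,0,0,0,0],
    [0,0,0,0,0,0,0],
  ],
)

```text
time: 16.17
tool_pos: [0.6237, 0.0505, 0.1771]
tool_rot: [-0.002, 0.017, 1.0, -0.001]
contact_force: [-0.3, 0.3, -1.8]
gripper_width: 0.714
grasp_force: 65.2
```

Request:
move_arm(
  rows=[
    [0,0.6,1.5,0,0,0,0],
    [0,0,2,0,0,0,0],
    [0,0,2,0,0,0,0],
    [0,0,2,0,0,0,0],
    [0,0,1.5,0,0,0,0],
    [0,0,1,0,0,0,0],
    [0,0,0.5,0,0,0,0],
    [0,0,0.3,0,0,0,0],
    [0,0,0.2,0,0,0,0],
    [0,0,0.2,0,0,0,0],
    [0,0,0.2,0,0,0,0],
    [0,0,0.2,0,0,0,0],
    [0,0,0.1,0,0,0,0],
    [0,0,0,0,0,0,0],
    [0,0,0,0,0,0,0],
  ],
)

```text
time: 17.42
tool_pos: [0.6242, 0.0563, 0.0612]
tool_rot: [-0.001, 0.018, 1.0, -0.0]
contact_force: [0.9, 0.5, -2.4]
gripper_width: 0.708
grasp_force: 65.2
```

Request:
move_arm(
  rows=[
    [0,0,0.1,0,0,0,0],
    [0,0,0.1,0,0,0,0],
    [0,0,0.1,0,0,0,0],
    [0,0,0,0,0,0,0],
    [0,0,0,0,0,0,0],
  ],
)

```text
time: 17.83
tool_pos: [0.6242, 0.0563, 0.0586]
tool_rot: [-0.001, 0.018, 1.0, -0.0]
contact_force: [-0.8, 1.0, 2.7]
gripper_width: 0.71
grasp_force: 65.6
```

Request:
move_arm(
  rows=[
    [0,0,0.1,0,0,0,0],
    [0,0,0,0,0,0,0],
    [0,0,0,0,0,0,0],
  ],
)

```text
time: 18.08
tool_pos: [0.6242, 0.0563, 0.0585]
tool_rot: [-0.001, 0.018, 1.0, -0.0]
contact_force: [-4.9, -0.8, 7.4]
gripper_width: 0.708
grasp_force: 66.1
```

Request:
move_arm(
  rows=[
    [0,0,0,0,0,0,0.5],
    [0,0,0,0,0,0,0.55],
    [0,0,0,0,0,0,0.55],
    [0,0,0,0,0,0,0.55],
    [0,0,-0.3,0,0,0,0.6],
    [0,0,-0.7,0,0,0,0.6],
    [0,0,-1.5,0,0,0,0.6],
    [0,0,-3,0,0,0,1],
    [0,0,-3.5,0,0,0,1],
    [0,0,-3,0,0,0,1],
    [0,0,-1.5,0,0,0,1],
    [2.5,-0.6,0,0,0,0,1],
    [3,-0.7,0,0,0,0,1],
    [3,-0.7,0,0,0,0,1],
    [3,-0.7,0,0,0,0,1],
    [3,-0.7,0,0,0,0,1],
    [3,-0.7,0,0,0,0,1],
    [2.6,-0.7,0,0,0,0,1],
    [0,0,0,0,0,0,1],
  ],
)

```text
time: 19.67
tool_pos: [0.4182, 0.0152, 0.1913]
tool_rot: [-0.002, 0.018, 1.0, -0.001]
contact_force: [0.4, -0.8, -0.3]
gripper_width: 0.999
grasp_force: 0.0
```

Request:
move_arm(
  rows=[
    [0,0,0,0,0,7.1,1],
    [0,0,0,0,0,7.1,1],
    [0,0,0,0,0,7.1,1],
    [0,0,0,0,0,7.1,1],
    [0,0,0,0,0,7.1,1],
    [0,0,0,0,0,7.1,1],
    [0,0,0,0,0,7.1,1],
    [0,0,0,0,0,7.1,1],
    [0,0,0,0,0,7.1,1],
    [0,0,0,0,0,7.0,1],
    [0,0,0,0,0,0,1],
    [0,0,0,0,0,0,1],
  ],
)

```text
time: 20.67
tool_pos: [0.422, 0.0156, 0.1923]
tool_rot: [-0.001, 0.593, 0.805, -0.001]
contact_force: [0.0, 0.4, 0.3]
gripper_width: 0.996
grasp_force: 0.0
```

```bash
python3 - <<'E'
from ov import *
s=manip.state();print(s["tool_pos"],s["tool_rot"])
I=[(.4235,.0105,D(107),.130,.056,(.09,),(0,0,255)),(.428,-.001,D(104.6),.170,.060,(.042,0),(0,255,0))]
b=ov("scene",(195,145,275,250),5,"",I);a=ov("scene",(240,145,380,250),3,"",[(.6237,.0627,D(-2),.193,.103,(.053,),(0,0,255))])
a=cv2.copyMakeBorder(a,0,b.shape[0]-a.shape[0],0,0,0)
cv2.imwrite("pics/o3.png",np.hstack([b,a])[:,:800])
E
```

```text
[0.42195167 0.01555914 0.19232106] [-7.97152722e-04  5.92963160e-01  8.05228579e-01 -9.94987277e-04]
```

View pics/o3.png

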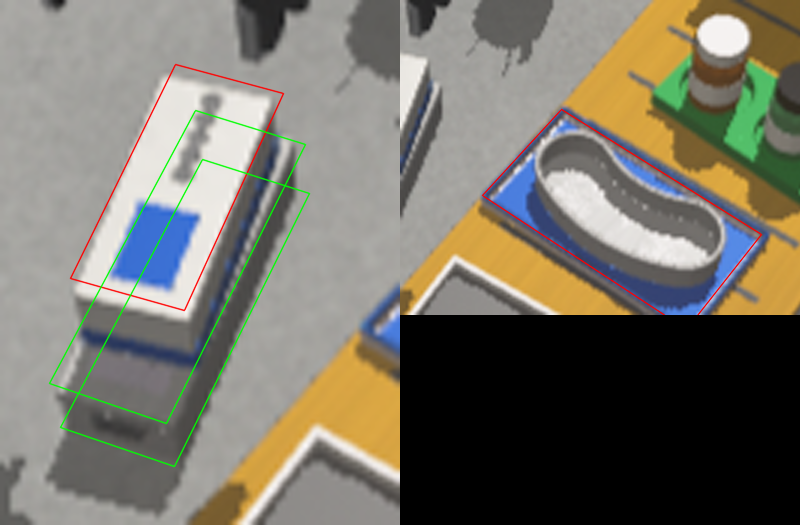

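The dish sits in the tray at about (630,205) and the jar is upright. The carton's top corners are at about (165,76), (275,95), (190,320) and (78,288) in the left crop, so its yaw differs slightly from my estimate. Refitting.

```bash
python3 - <<'E'
from h import *
S=grab("scene"); o=lambda p:np.array(p,float)/5+[195,145]-.4
P=w(S,o([(165,76),(275,95),(190,320),(78,288)]),.09)[:,:2];print(P.round(4).tolist(),P.mean(0),cv2.minAreaRect((P*1000).astype(np.float32)))
t=w(S,o([(297,145),(172,425),(58,385)]),.042)[:,:2];print(t.round(4).tolist())
e=t[0]-t[1];print(np.rad2deg(np.arctan2(e[1],e[0])),(t[0]+t[2])/2)
# white-mask contour of carton top
im=S["img"];hsv=cv2.cvtColor(im,cv2.COLOR_BGR2HSV)
m=((hsv[...,2]>165)&(hsv[...,1]<45)).astype(np.uint8)|cv2.inRange(hsv,(100,120,120),(125,255,255))//255
mm=np.zeros_like(m);mm[150:215,205:256]=m[150:215,205:256]
c=max(cv2.findContours(mm,0,1)[0],key=cv2.contourArea);Q=w(S,c.reshape(-1,2),.09)[:,:2]
print(cv2.contourArea(c),cv2.minAreaRect((Q*1000).astype(np.float32)))
E
```

```text
[[0.3785, 0.0558], [0.4288, 0.0774], [0.4747, -0.0459], [0.4221, -0.062]] [0.42600894 0.00632662] ((426.0099182128906, 6.1998138427734375), (54.88435363769531, 131.60888671875), 20.38389778137207)
[[0.4324, 0.0861], [0.4816, -0.0748], [0.4245, -0.0889]]
106.99850996282501 [ 0.42842618 -0.00140266]
1081.5 ((420.5211181640625, -0.8253173828125), (68.58942413330078, 139.0419921875), 20.37554359436035)
```

Request:
move_arm(
  rows=[
    [-1.0,0,0,0,0,-3,1],
    [0,0,2,0,0,0,1],
    [0,0,2.5,0,0,0,1],
    [0,0,2.5,0,0,0,1],
    [0,0,2,0,0,0,1],
    [0,0,1.5,0,0,0,1],
    [0,0,1,0,0,0,1],
    [0,0,0.6,0,0,0,1],
    [0,0,0.3,0,0,0,1],
    [0,0,0,0,0,0,1],
    [0,0,0,0,0,0,1],
  ],
)

```text
time: 21.73
tool_pos: [0.4252, 0.0057, 0.0694]
tool_rot: [0.0, 0.573, 0.82, -0.001]
contact_force: [0.5, -1.0, 0.3]
gripper_width: 1.004
grasp_force: 0.0
```

Request:
move_arm(
  rows=[
    [0,0,0,0,0,0,0.7],
    [0,0,0,0,0,0,0.5],
    [0,0,0,0,0,0,0.3],
    [0,0,0,0,0,0,0],
    [0,0,0,0,0,0,0],
    [0,0,0,0,0,0,0],
    [0,0,0,0,0,0,0],
  ],
)

```text
time: 22.32
tool_pos: [0.4253, 0.0057, 0.0697]
tool_rot: [0.0, 0.573, 0.82, -0.001]
contact_force: [-1.1, 0.4, 5.9]
gripper_width: 0.64
grasp_force: 64.6
```

The carton is gripped. Lift, turn by +72° and go over the bay.

Request:
move_arm(
  rows=[
    [0,0,-0.3,0,0,0,0],
    [0,0,-0.7,0,0,0,0],
    [0,0,-1.5,0,0,0,0],
    [0,0,-2,0,0,0,0],
    [0,0,-2.5,0,0,0,0],
    [0,0,-2,0,0,0,0],
    [0,0,-1,0,0,-7.15,0],
    [0,0,0,0,0,-7.15,0],
    [0,0,0,0,0,-7.15,0],
    [0,0,0,0,0,-7.15,0],
    [0,0,0,0,0,-7.15,0],
    [0,0,0,0,0,-7.15,0],
    [0,0,0,0,0,-7.15,0],
    [0,0,0,0,0,-7.15,0],
    [0,0,0,0,0,-7.15,0],
    [0,0,0,0,0,-7.15,0],
    [0,0,0,0,0,0,0],
    [0,0,0,0,0,0,0],
  ],
)

```text
time: 23.82
tool_pos: [0.4244, 0.006, 0.1684]
tool_rot: [-0.001, -0.012, 1.0, -0.0]
contact_force: [0.7, -1.7, -0.5]
gripper_width: 0.638
grasp_force: 63.7
```

Request:
move_arm(
  rows=[
    [-1.2,-0.6,0,0,0,-0.5,0],
    [-2.2,-1.1,0,0,0,0,0],
    [-2.8,-1.4,0,0,0,0,0],
    [-2.8,-1.4,0,0,0,0,0],
    [-2.8,-1.4,0,0,0,0,0],
    [-2.8,-1.4,0,0,0,0,0],
    [-2.4,-1.2,0,0,0,0,0],
    [-1.7,-0.8,0,0,0,0,0],
    [-0.9,-0.4,0,0,0,0,0],
    [0,0,0,0,0,0,0],
    [0,0,0,0,0,0,0],
    [0,0,0,0,0,0,0],
  ],
)

```text
time: 24.82
tool_pos: [0.623, -0.0834, 0.1679]
tool_rot: [-0.002, -0.018, 1.0, -0.0]
contact_force: [-0.4, 0.2, -1.1]
gripper_width: 0.64
grasp_force: 63.7
```

Descending to about 5 mm above the floor, then gently down (touch expected at TCP z about 0.0717).

Request:
move_arm(
  rows=[
    [0,0,1.5,0,0,0,0],
    [0,0,2,0,0,0,0],
    [0,0,2,0,0,0,0],
    [0,0,1.5,0,0,0,0],
    [0,0,1,0,0,0,0],
    [0,0,0.6,0,0,0,0],
    [0,0,0.3,0,0,0,0],
    [0,0,0.2,0,0,0,0],
    [0,0,0.2,0,0,0,0],
    [0,0,0.15,0,0,0,0],
    [0,0,0.1,0,0,0,0],
    [0,0,0,0,0,0,0],
    [0,0,0,0,0,0,0],
  ],
)

```text
time: 25.9
tool_pos: [0.6241, -0.0841, 0.073]
tool_rot: [-0.001, -0.018, 1.0, -0.0]
contact_force: [0.1, -0.4, -1.0]
gripper_width: 0.644
grasp_force: 63.7
```

Request:
move_arm(
  rows=[
    [0,0,0.1,0,0,0,0],
    [0,0,0.1,0,0,0,0],
    [0,0,0.05,0,0,0,0],
    [0,0,0,0,0,0,0],
    [0,0,0,0,0,0,0],
  ],
)

```text
time: 26.32
tool_pos: [0.6242, -0.0842, 0.0718]
tool_rot: [-0.001, -0.018, 1.0, -0.0]
contact_force: [-4.5, 0.9, 5.9]
gripper_width: 0.637
grasp_force: 64.6
```

Request:
move_arm(
  rows=[
    [0,0,0,0,0,0,0.4],
    [0,0,0,0,0,0,0.7],
    [0,0,0,0,0,0,1],
    [0,0,0,0,0,0,1],
    [0,0,-0.7,0,0,0,1],
    [0,0,-2,0,0,0,1],
    [0,0,-3,0,0,0,1],
    [0,0,-3,0,0,0,1],
    [0,0,-2,0,0,0,1],
    [2.3,1.0,0,0,0,0,1],
    [3,1.4,0,0,0,0,1],
    [3,1.4,0,0,0,0,1],
    [3,1.4,0,0,0,0,1],
    [3,1.4,0,0,0,0,1],
    [3,1.4,0,0,0,0,1],
    [2,1.0,0,0,0,0,1],
    [0,0,0,0,0,0,1],
  ],
)

```text
time: 27.73
tool_pos: [0.4252, 0.0003, 0.1773]
tool_rot: [-0.001, -0.019, 1.0, -0.0]
contact_force: [-0.2, -0.5, -0.2]
gripper_width: 1.001
grasp_force: 0.0
```

Request:
move_arm(
  rows=[
    [0,0,0,0,0,6.95,1],
    [0,0,0,0,0,6.95,1],
    [0,0,0,0,0,6.95,1],
    [0,0,0,0,0,6.95,1],
    [0,0,0,0,0,6.95,1],
    [0,0,0,0,0,6.95,1],
    [0,0,0,0,0,6.95,1],
    [0,0,0,0,0,6.95,1],
    [0,0,0,0,0,6.95,1],
    [0,0,0,0,0,6.95,1],
    [0,0,0,0,0,6.95,1],
    [0,0,0,0,0,0,1],
    [0,0,0,0,0,0,1],
  ],
)

```text
time: 28.82
tool_pos: [0.4285, -0.0013, 0.1779]
tool_rot: [-0.0, 0.603, 0.798, -0.001]
contact_force: [0.8, 0.3, 0.1]
gripper_width: 1.0
grasp_force: 0.0
```

```bash
python3 - <<'E'
from ov import *
s=manip.state();print(s["tool_pos"],s["tool_rot"])
I=[(.4284,-.0012,D(105.5),.170,.060,(.042,0),(0,255,0)),(.6233,-.0842,D(2),.158,.084,(.058,),(0,0,255)),(.6242,-.0842,D(2),.130,.056,(.092,),(0,255,255))]
cv2.imwrite("pics/o4.png",ov("scene",(190,150,380,300),4,"",I))
E
```

```text
[ 0.42847272 -0.00132281  0.17794672] [-3.08378646e-04  6.03204506e-01  7.97586063e-01 -8.37717954e-04]
```

View pics/o4.png

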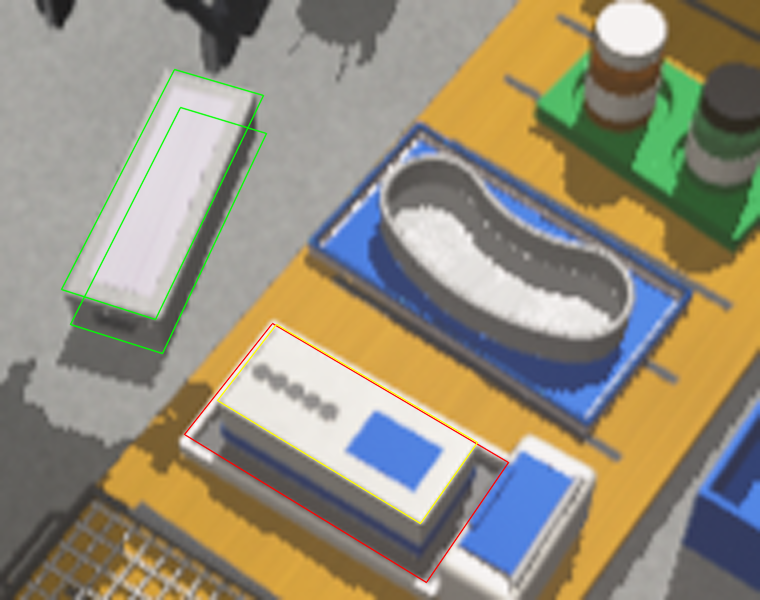

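The carton is flat in the bay, matching the overlay, and the tin matches its green box with ends at about (110,305) and (215,80). Descending on the tin.

Request:
move_arm(
  rows=[
    [0,0,1.5,0,0,0,1],
    [0,0,2.5,0,0,0,1],
    [0,0,3,0,0,0,1],
    [0,0,3,0,0,0,1],
    [0,0,2.5,0,0,0,1],
    [0,0,1.5,0,0,0,1],
    [0,0,0.7,0,0,0,1],
    [0,0,0.3,0,0,0,1],
    [0,0,0,0,0,0,1],
    [0,0,0,0,0,0,0.7],
    [0,0,0,0,0,0,0.5],
    [0,0,0,0,0,0,0.3],
    [0,0,0,0,0,0,0],
    [0,0,0,0,0,0,0],
    [0,0,0,0,0,0,0],
    [0,0,0,0,0,0,0],
  ],
)

```text
time: 30.2
tool_pos: [0.4284, -0.0016, 0.0297]
tool_rot: [0.0, 0.604, 0.797, -0.001]
contact_force: [-3.8, -0.6, 7.1]
gripper_width: 0.68
grasp_force: 64.0
```

Request:
move_arm(
  rows=[
    [0,0,-0.3,0,0,0,0],
    [0,0,-0.7,0,0,0,0],
    [0,0,-1.5,0,0,0,0],
    [0,0,-2.5,0,0,0,0],
    [0,0,-3,0,0,0,0],
    [0,0,-3,0,0,0,0],
    [0,0,-2.5,0,0,0,0],
    [0,0,-1,0,0,-6.88,0],
    [0,0,0,0,0,-6.88,0],
    [0,0,0,0,0,-6.88,0],
    [0,0,0,0,0,-6.88,0],
    [0,0,0,0,0,-6.88,0],
    [0,0,0,0,0,-6.88,0],
    [0,0,0,0,0,-6.88,0],
    [0,0,0,0,0,-6.88,0],
    [0,0,0,0,0,-6.88,0],
    [0,0,0,0,0,-6.88,0],
    [0,0,0,0,0,-6.88,0],
    [0,0,0,0,0,0,0],
    [0,0,0,0,0,0,0],
  ],
)

```text
time: 31.87
tool_pos: [0.4275, -0.0009, 0.1722]
tool_rot: [-0.001, -0.01, 1.0, -0.0]
contact_force: [0.3, 0.0, -5.2]
gripper_width: 0.677
grasp_force: 65.6
```

Request:
move_arm(
  rows=[
    [-1,-1.2,0,0,0,0,0],
    [-1.8,-2.2,0,0,0,0,0],
    [-2.2,-2.6,0,0,0,0,0],
    [-2.2,-2.6,0,0,0,0,0],
    [-2.2,-2.6,0,0,0,0,0],
    [-2.2,-2.6,0,0,0,0,0],
    [-2.2,-2.6,0,0,0,0,0],
    [-2.2,-2.6,0,0,0,0,0],
    [-1.6,-1.9,0,0,0,0,0],
    [-1.1,-1.3,0,0,0,0,0],
    [-0.5,-0.6,0,0,0,0,0],
    [0,0,0,0,0,0,0],
    [0,0,0,0,0,0,0],
    [0,0,0,0,0,0,0],
  ],
)

```text
time: 33.03
tool_pos: [0.6244, -0.2235, 0.1719]
tool_rot: [-0.002, -0.011, 1.0, 0.0]
contact_force: [-0.1, 0.4, -5.4]
gripper_width: 0.675
grasp_force: 65.7
```

Request:
move_arm(
  rows=[
    [0,-0.15,1.5,0,0,0,0],
    [0,0,2,0,0,0,0],
    [0,0,2,0,0,0,0],
    [0,0,1.5,0,0,0,0],
    [0,0,1,0,0,0,0],
    [0,0,0.6,0,0,0,0],
    [0,0,0.3,0,0,0,0],
    [0,0,0.2,0,0,0,0],
    [0,0,0.2,0,0,0,0],
    [0,0,0.1,0,0,0,0],
    [0,0,0,0,0,0,0],
    [0,0,0,0,0,0,0],
  ],
)

```text
time: 34.03
tool_pos: [0.6253, -0.2264, 0.079]
tool_rot: [-0.001, -0.011, 1.0, -0.001]
contact_force: [-0.7, 0.0, -4.5]
gripper_width: 0.676
grasp_force: 65.6
```

Request:
move_arm(
  rows=[
    [0,0,0.1,0,0,0,0],
    [0,0,0.1,0,0,0,0],
    [0,0,0,0,0,0,0],
    [0,0,0,0,0,0,0],
  ],
)

```text
time: 34.37
tool_pos: [0.6249, -0.2261, 0.0762]
tool_rot: [-0.001, -0.011, 1.0, -0.0]
contact_force: [0.4, 0.6, -5.2]
gripper_width: 0.679
grasp_force: 65.7
```

Request:
move_arm(
  rows=[
    [0,0,0.1,0,0,0,0],
    [0,0,0.05,0,0,0,0],
    [0,0,0,0,0,0,0],
    [0,0,0,0,0,0,0],
  ],
)

```text
time: 34.7
tool_pos: [0.6251, -0.2262, 0.0758]
tool_rot: [-0.001, -0.012, 1.0, -0.0]
contact_force: [-4.1, 2.5, 2.9]
gripper_width: 0.676
grasp_force: 66.5
```

Contact. Release, rise and back away.

Request:
move_arm(
  rows=[
    [0,0,0.05,0,0,0,0.4],
    [0,0,0,0,0,0,0.55],
    [0,0,0,0,0,0,0.7],
    [0,0,0,0,0,0,1],
    [0,0,-0.7,0,0,0,1],
    [0,0,-2,0,0,0,1],
    [0,0,-3,0,0,0,1],
    [0,0,-3.5,0,0,0,1],
    [0,0,-3.5,0,0,0,1],
    [0,0,-3,0,0,0,1],
    [2.5,2.5,0,0,0,0,1],
    [2.8,2.8,0,0,0,0,1],
    [2.8,2.8,0,0,0,0,1],
    [2.8,2.8,0,0,0,0,1],
    [2.8,2.8,0,0,0,0,1],
    [2.8,2.8,0,0,0,0,1],
    [2.8,2.8,0,0,0,0,1],
    [2.8,2.8,0,0,0,0,1],
    [0,0,0,0,0,0,1],
    [0,0,0,0,0,0,1],
  ],
)

```text
time: 36.37
tool_pos: [0.3987, -0.0093, 0.2325]
tool_rot: [0.001, -0.013, 1.0, -0.001]
contact_force: [-0.1, -0.0, -0.4]
gripper_width: 1.0
grasp_force: 0.0
```

```bash
python3 - <<'E'
from h import *
a=crop("scene",(100,80,400,370),2,"a.png")
E
```

```text
(no output)
```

View pics/a.png

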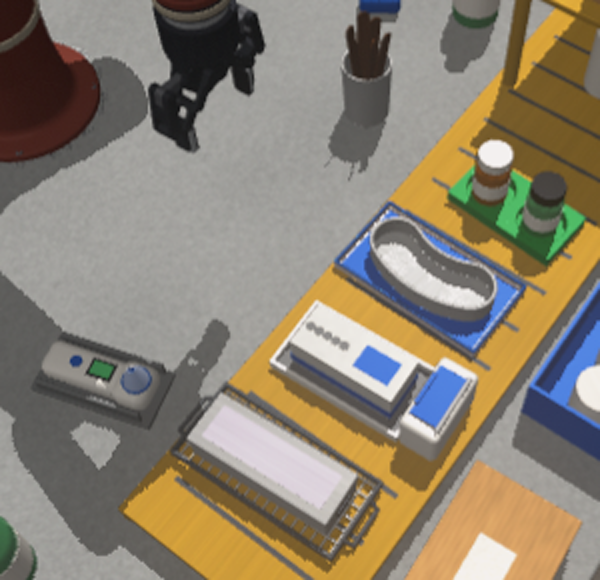

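All four things are in place: jar (492,170), dish (433,268), carton (350,355) and tin (272,455). The thermometer and the green jar are unmoved.

```bash
python3 -c "
from plant import manip
print(manip.job_done())"
```

```text
the job is handed in; nothing more can be done
None
```

The pile is apart and all four things are set down in their own places, with the thermometer and the green jar left where they were; I handed the job in at about 36 s (no verdict came back), after one missed first grip on the dish that put the fingers inside its rim.

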